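# Turn a box cover over in the tip-over tray

## Task

Turn the box cover over by tipping the hinged tray past upright by its bar, smoothly and without flinging it, so that the cover slides onto the lip and topples upside down onto the catch deck. Then swing the tray back down to its rest, and after that slide the cover along the deck until its short edge lies square against the end stop. Do not lift the cover with the gripper, and leave the other things on the bench where they are.

Things in the scene. Friction and masses are not known exactly. Their poses are not given: they have to be found in the camera images.
- hinge_mid (a point): middle of the hinge axis of the fixed turn-over stand, 60 mm above the bench. x runs along the hinge, z is up; the tray lies on the -y side (right, seen from the robot), the catch deck on the +y side. The stand is about 250 mm in y by 190 mm in x, bar not counted. Hinge pillars at x = -86 and +86 mm are 68 mm high and reach 4 mm to +y of the axis.
- deck_mid (a point): centre of the fixed level catch deck, on its top, 54 mm above the bench (6 mm below the hinge axis). Axes as the hinge point. The deck is 188 mm in x by 112 mm in y, its centre 26 mm to -x and 73 mm to +y of the hinge point. A fence 20 mm high runs along its +y edge (inner face 53 mm from this point), the end stop crosses its -x end; its +x end is open, with free air beyond.
- tray (a joint): angle of the steel tray: 0 = down, level, on its rest pads; 1.57 = upright; 2.1 = limit, leaning over the deck. The hinge is stiff: the tray stays where it is left, moving the bar takes 1 to 6 N. A 14 mm lip at the hinge becomes a ledge on which the cover stands as the tray is tipped; past upright, at about 1.7 to 2.0, the cover topples onto the deck, top face down. The lip turns clear of the deck.
- tray_mid (a point): centre of the tray's floor, on its top, level with the hinge axis when down. The floor is 140 mm along the hinge (x) by 116 mm, inside walls 12 to 14 mm high. The point moves with the tray.
- bar_mid (a point): middle of the tray's round bar, parallel to the hinge, 60 mm above the bench when the tray is down. It carries a freely turning sleeve, 12 mm thick and 116 mm long, so a grip need not turn with the tray. Two arms 144 mm apart hold it 45 mm clear of the tray's end wall, so it can be pinched from above or pushed from below. It moves in an arc of radius 165 mm about the hinge. x is along the bar.
- cover_mid (a point): centre of the loose grey box cover, a flat plate 104 x 66 x 10 mm, 0.1 to 0.2 kg. x is along its 104 mm side, z points out of its rounded top face: up at the start, down when turned over. It starts in the tray with its long side roughly along the hinge.
- stop_face (a point): foot of the end stop's flat face, on the deck, where the middle of the cover's short edge belongs (stop 100 mm wide, 16 mm high). Axes as the hinge point; the face looks to +x. With the cover home its centre lies 52 mm from this face in +x, long side along x; where it lies sideways does not matter.
- cover: the same box cover; this point is the middle of its flat underside, 5 mm from its centre
- reducer_mid (a point): bystander: dark bell reducer, 54 x 54 x 38 mm, standing by the stand's far side; its centre
- coupling_mid (a point): bystander: grey pipe coupling, 44 x 44 x 41 mm, standing beside the deck's fence; its centre
- octagon_mid (a point): bystander: grey octagonal junction box, 65 x 65 x 38 mm; its centre
- tee_mid (a point): bystander: dark iron tee, 66 x 61 x 49 mm; its centre
- nipple_mid (a point): bystander: dark threaded pipe nipple, 95 x 34 x 34 mm, lying; its centre
- spare_cover_mid (a point): bystander: a second box cover, 104 x 66 x 10 mm, lying flat on the bench; its centre
Things that resemble listed ones, but are neither listed nor needed, are in the scene too. Leave any orange look-alike of the cover alone.

How it is judged (in metres and radians):
On the way, in this order (a step that is already met when the one before it is completed fails the run):
1. the cover lies upside down on the deck side while the tray is still up (angle between cover_mid's own z axis and vertical above 2.97 rad and value of joint tray above 1.2 rad and y of cover_mid in the frame of hinge_mid above 0.025 m), for 0.1 s.
2. the tray is back down on its rest (value of joint tray below 0.06 rad), for 0.1 s.
At the end, for the whole second after the job is handed in: The cover lies flat on the deck, top face down (within 10 degrees), square against the end stop (its centre 48 to 57 mm from the stop face, long side within 5 degrees of the stop's x axis, within 45 mm sideways of the stop's middle), at rest; the tray is down (under 0.06 rad) (angle between cover_mid's own z axis and vertical above 2.97 rad and value of joint tray below 0.06 rad and x of cover_mid in the frame of stop_face between 0.048 and 0.057 m and y of cover_mid in the frame of stop_face between -0.045 and 0.045 m and z of cover_mid in the frame of stop_face below 0.012 m and angle between the x axis of cover_mid and the x axis of stop_face, either way round below 0.09 rad and linear speed of cover below 0.02 m/s); the robot touches nothing.
It fails at once if the gripper touches the cover while it is lifted off the tray floor or deck (contact force between the fingers and cover above 0.5 N and height (world z) of cover_mid above 0.082 m).
It fails at once if the tray is flung (faster than 5 rad/s either way) (velocity of joint tray above 5 rad/s or velocity of joint tray below -5 rad/s).
It fails at once if a bystander is moved by more than 20 mm (distance of any of coupling_mid, reducer_mid, octagon_mid, tee_mid, nipple_mid, spare_cover_mid from where it was at the start of the episode above 0.02 m).
It also fails if it takes over 69 s, if anything falls off the work surface, if the arm or the gripper's body presses on something with over 40 N, if the wrist force passes 120 N, or if a joint passes its speed limit or range.

## Robot

A 6-joint arm with a two-finger parallel gripper is mounted at the origin on a cart in front of the work surface, level with it; the furniture and walls round the work are solid. World frame = base frame: x ahead of the robot, y to its left, z up, the work surface at z = 0. Lengths are in mm, angles in rad, forces in N, time in s.
With the tool pointing down it reaches from about 375 to 925 mm from the base axis. Payload 5.7 kg.
Tool frame: the origin (TCP) lies between the finger pads; the fingertips stand 22 mm ahead of it and the grasp point (between the pads) lies 3 mm ahead of it; z points along the fingers, y is the direction in which the jaws open and shut (so a half turn about z gives the same grasp; the last joint's range is limited). The gripper opens to 88 mm and grips with 3 to 60 N. Pads are 20 mm wide; open, the fingers measure 115 mm over their backs; the gripper's body (75 mm by 178 mm) begins 61 mm behind the grasp point.
Start: joints at [0.999, 0.359, 1.51, -0, 1.272, -0.115], TCP at [264.636, 538.454, 244.623] pointing down, gripper open.
Joint ranges: [-2.97, 2.97], [-1.01, 2.36], [0.21, 2.38], [-0.96, 4.11], [0.2, 2.71], [-2.98, 2.98]. Speed limits (rad/s): [2.39, 2.39, 3.14, 3.14, 3.14, 3.14].

## Interface

Orientations are given as a unit quaternion [w, x, y, z].
In Python, from plant import arm gives the robot as it stands.
- The arm moves only by the tool apply_moves, never from a script. Its argument "commands" is a list of rows, each a list of 7 numbers: the shift along the tool's x, y, z in cm, then the turn, a rotation vector about the tool's x, y, z in rad, then the opening, from 0 (shut) to 1 (fully open). A call has 1 to 20 rows; each row shifts and turns the pose as measured when the row begins, along the tool's axes as they then stand; what a row does not reach is not made up. A row lasts 1/12 s, in which the tool goes at most 41.7 mm and 7.16 degrees, less where a joint would pass 70% of its speed; a pose out of reach is approached as far as the arm can. A call with a gripper value outside its range is refused whole. The fingers move at their own pace and stop on an object; "grip_force" is the grip in N (left out, the last holds). Time passes only in rows, so rows that do not move let the fingers close. It gives the time, the measured TCP pose, the force and the opening at its end, in the units of the state.
- arm.get_state(): the state, without advancing time (a new reading comes with each control period).
- arm.camera(name): name is "side" or "top"; returns (picture, depth): 420x560x3 uint8, red, green, blue; 420x560 float32, mm along the optical axis (not along the pixel's ray), 0 where there is no reading.
- arm.camera_model(name): a dict with "fx", "fy", "cx", "cy" (pixels), "R" (3x3) and "t" (3): a world point X has camera coordinates R X + t. Camera axes: x right, y down, z forward; pixel columns grow to the right and rows downward; lengths in mm; the calibration is good to about 2 mm. A picture is of the moment at which its call begins. camera_model takes no time and is no camera call.
- arm.job_done(): hands the job in, once; it reports no verdict.
The state is a dict: "clock": time; "joints": joint angles; "qd": joint speeds; "joint_torque": joint torques, N m; "ee_pos": TCP position; "orientation": TCP orientation; "wrist_force": force on the tool from outside, world axes, zero at the start; "moment": the same for the moment, N m; "opening": finger opening in mm.
Only numpy, scipy, OpenCV 4.12 (cv2) and the standard library are available. Lean on these libraries where they do the work, as an engineer would, in place of code of your own. Each camera call takes 0.05 s, during which the arm holds its last target. There are 200 camera calls.

## Working session

There is one attempt and no reset: what is moved stays moved. The work goes in short steps, Python scripts to look and compute and a tool call to move; the robot and the scene stay as the last step left them, time stands still between calls to the robot, and variables do not carry over. Pictures are saved under pics/ and viewed, about 8 in all and at most 12, crops included, and the job is handed in when it is done.

Besides the shell and the picture viewer there is one more tool, called after "Call:" as a command line: name --pt "numbers of a row" for each row, then --argument value for the rest. apply_moves: Moves the arm, as the interface text tells. Its arguments: {"type":"object","properties":{"commands":{"type":"array","items":{"type":"array","items":{"type":"number"}}},"grip_force":{"type":"number"}},"required":["commands"]}

```bash
ls; mkdir -p pics; python3 - <<'E'
from plant import arm
import cv2,numpy as np
print(arm.get_state())
for n in("top","side"):
    p,d=arm.camera(n); cv2.imwrite(f"pics/{n}0.png",p[:,:,::-1]); np.save(f"pics/{n}0.npy",d)
    m=arm.camera_model(n); print(n,m)
E
```

```text
pics
{'clock': 0.0, 'joints': array([ 9.98883813e-01,  3.59460086e-01,  1.51144269e+00, -1.85514884e-06,
        1.27249416e+00, -1.15114637e-01]), 'qd': array([-9.51896238e-05,  9.38372488e-04,  5.58224568e-04,  7.01243484e-04,
        5.74078401e-04,  1.08222623e-03]), 'joint_torque': array([-1.05775744e-03, -5.15360785e+01, -2.70734543e+01,  6.75191218e-02,
        3.47586419e-02, -1.32267141e-04]), 'ee_pos': array([264.3030579 , 537.91762176, 243.83240227]), 'orientation': array([-3.03003148e-04,  2.26417974e-01,  9.74029819e-01, -8.49730841e-04]), 'wrist_force': array([ 0.84312049,  0.3189537 , -0.18645972]), 'moment': array([ 0.03298001, -0.05944519,  0.0497196 ]), 'opening': 87.75668531382756}
top {'fx': 506.6855688845723, 'fy': 506.6855688845723, 'cx': 280.32609702964515, 'cy': 218.4525710330006, 'R': array([[ 5.19268039e-02, -9.98650884e-01,  1.40617339e-04],
       [-9.71193887e-01, -5.05319137e-02, -2.32871121e-01],
       [ 2.32564057e-01,  1.19556863e-02, -9.72507594e-01]]), 't': array([ -19.96687802,  522.68518499, 1541.8219862 ])}
side {'fx': 545.4202181557065, 'fy': 545.4202181557065, 'cx': 279.15451944597385, 'cy': 205.54573775718382, 'R': array([[-9.99924596e-01, -1.22587893e-02, -7.24090040e-04],
       [-3.87157379e-03,  3.70655640e-01, -9.28762299e-01],
       [ 1.16538894e-02, -9.28689463e-01, -3.70675152e-01]]), 't': array([ 525.61568929,   55.1841764 , 1703.76488939])}
```

View pics/top0.png

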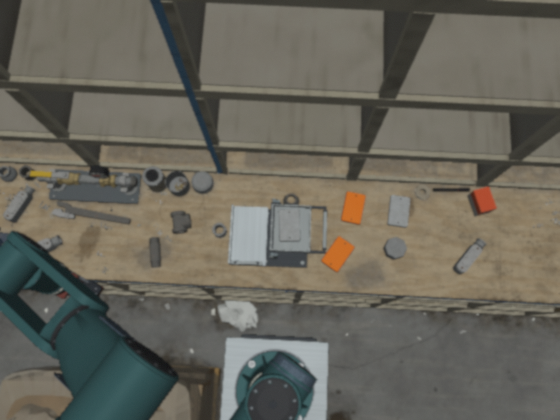

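View pics/side0.png

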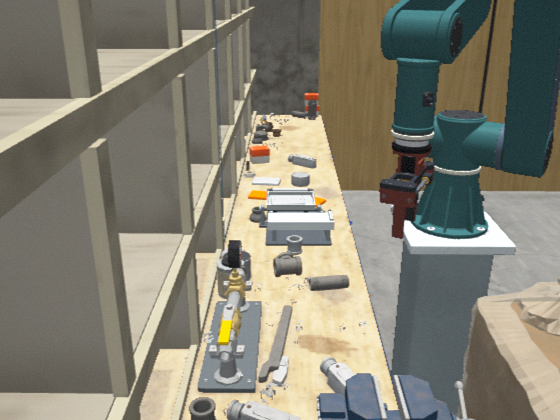

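```bash
cat > h.py <<'E'
import numpy as np,cv2
from plant import arm
def rays(n,d):
    m=arm.camera_model(n); v,u=np.mgrid[:420,:560]
    c=np.stack([(u-m["cx"])/m["fx"]*d,(v-m["cy"])/m["fy"]*d,d],-1)
    return (c-m["t"])@m["R"]
def crop(p,x0,x1,y0,y1,s,f):
    cv2.imwrite(f,cv2.resize(np.ascontiguousarray(p[y0:y1,x0:x1]),None,fx=s,fy=s,interpolation=cv2.INTER_CUBIC))
def heightmap(W,p,xr,yr,f,mm=1):  # rectified view by splatting: not filled
    pass
E
python3 - <<'E'
from h import *
p=cv2.imread("pics/top0.png"); crop(p,215,345,185,280,6,"pics/c1.png")
d=np.load("pics/top0.npy"); W=rays("top",d)
np.set_printoptions(linewidth=250,suppress=True)
print("z cols",list(range(224,334,4)))
for r in range(196,274,4): print(r,W[r,224:334:4,2].round().astype(int))
for r,c in((235,250),(235,290),(235,326),(208,250),(262,250)): print(r,c,W[r,c].round(1))
E
```

```text
z cols [224, 228, 232, 236, 240, 244, 248, 252, 256, 260, 264, 268, 272, 276, 280, 284, 288, 292, 296, 300, 304, 308, 312, 316, 320, 324, 328, 332]
196 [-1  2  3  6 -1 -8  7  4  6  5 -2  4  0  5  6  4 37 21 41  2  2 -4  4  2 -2  2  1  0]
200 [-1 -4  6  4  6 -4  2 -1 -1  6 -1 -1  6 72  4 23 -2 -2 38  2 -5  0  1 -2  0  4  2  0]
204 [ 0 -5 -7 -4  1  2  0 -2 -6  5  7 -2 77 82 75  5 30 39 20  0 -8  4  1  4  4  4 -3  5]
208 [ 0 -2 71 51 55 47 58 48 53 57 51  6 77 61 63 62 61 52 57 53 62 63 61 61 64 68  3 -3]
212 [-8  5 67 50 55 52 55 55 58 55 58 11 73 56 73 73 76 69 73 65 61 64 -6  1  2 66  2 -2]
216 [ 0 -1 77 58 50 58 51 57 57 53 52  6 80 62 72 75 73 66 68 66 51 59  2 -9  1 58  3  7]
220 [ -5   0  75  57  52  51  53  57  60  58  52   5  75  60  74  68  72  72  72  66  65  55  -2  -4   0  63   7 -10]
224 [-2 -2 70 55 56 53 59 56 54 50 56  9 73 55 68 76 75 73 75 65 60 58  0  2  2 66 -5  7]
228 [40  5 66 56 58 53 57 55 50 58 55 10 74 60 74 74 68 75 73 66 57 58  0 -4  3 64  1 -2]
232 [46  0 56 54 61 56 51 52 56 50 52  9 73 63 68 75 71 70 71 62 62 57 -4 -1 -2 69  2 -1]
236 [ 9 -2 55 56 56 52 6
[... 374 characters left out ...]
2  2 -1 68  4  8]
252 [ 0 -2 63 57 55 54 55 51 46 62 52  3 58 15  2  9  6  4  6 14 63 66 61 61 67 68 12  6]
256 [ 7 -3 60 58 58 51 54 56 58 49 54  9 67 61  8  9  4  3 12 10  5  0  3 -6  2 10  5 11]
260 [-5 71 54 55 62 50 55 52 56 58 56 10  4 12  6  7  8  7  4  4 13  5 -1 -4  3  4  4  5]
264 [ 0  0 52 62 63 67 71 76 71 66 55 10 10  7  5  5 10  7 13 10 12 -7 -4 -4 -1  2 17  9]
268 [-1 -2 -2  2  3 -9 -5 -6  2  2  1 -2 -1 -1 -2 -2  0 -2 -4  5  2 -1  1  3  4  8 -1  7]
272 [ 1 -7  5 -5  8 -4 -3 -1  0  1  0 -2 -6 -2  3  2  5  4  7  4 -3  4 10 -1 -2  2  3 -4]
235 250 [466.8 100.3  51.5]
235 290 [469.8 -25.8  68.7]
235 326 [ 477.6 -139.    59.3]
208 250 [553.  105.6  58.2]
262 250 [378.   93.2  71.8]
```

View pics/c1.png

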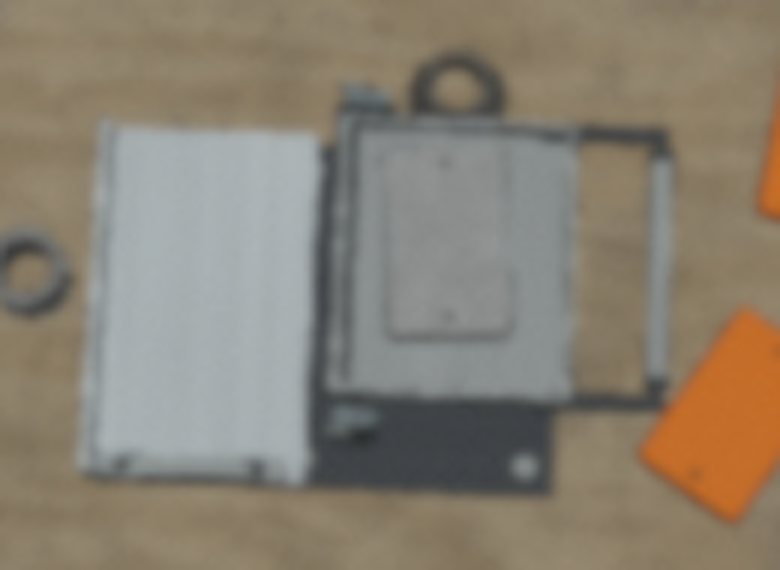

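```bash
cat >> h.py <<'E'
def at(n,u,v,z):
    m=arm.camera_model(n); r=np.array([(u-m["cx"])/m["fx"],(v-m["cy"])/m["fy"],1])@m["R"]; o=-m["t"]@m["R"]
    return o+r*(z-o[2])/r[2]
E
python3 - <<'E'
from h import *
def c(x,y,z): return at("top",215+(x+.5)/6-.5,185+(y+.5)/6-.5,z).round(1)
for k,v in dict(sleeveA=(661,158,64),sleeveB=(656,380,64),barmid=(659,269,64),decktopR=(322,133,54),deckbotR=(305,484,54),stopfaceL=(118,456,54),stopfaceR=(265,458,54),stoptopL=(118,458,70),covA=(386,150,70),covB=(508,150,70),covC=(513,333,70),covD=(388,335,70),trayTL=(352,128,60),trayBR=(572,395,66),reducer=(456,85,19),armTR=(665,133,60),armBR=(662,403,60),pilT=(366,95,68),pilB=(352,418,68)).items(): print(k,c(*v))
E
```

```text
sleeveA [ 554.3 -132.2   64. ]
sleeveB [ 435.2 -133.4   64. ]
barmid [ 494.3 -133.1   64. ]
decktopR [561.3  47.9  54. ]
deckbotR [372.9  45.9  54. ]
stopfaceL [382.5 143.8  54. ]
stopfaceR [385.4  67.4  54. ]
stoptopL [379.1 142.1  70. ]
covA [549.6  13.1  70. ]
covB [552.9 -51.1  70. ]
covC [455. -58.  70.]
covD [450.6   6.8  70. ]
trayTL [563.3  31.9  60. ]
trayBR [424.7 -90.   66. ]
reducer [601.4 -22.4  19. ]
armTR [ 569.2 -134.2   60. ]
armBR [ 424.  -137.2   60. ]
pilT [579.6  25.3  68. ]
pilB [406.4  23.1  68. ]
```

Call:
apply_moves --pt "0 0 0 0 0 -0.117 0.45" --pt "0 0 0 0 0 -0.117 0.45" --pt "0 0 0 0 0 -0.117 0.45" --pt "0 0 0 0 0 -0.117 0.45" --pt "-1.2 -3.4 0 0 0 0 0.45" --pt "-1.2 -3.4 0 0 0 0 0.45" --pt "-1.2 -3.4 0 0 0 0 0.45" --pt "-1.2 -3.4 0 0 0 0 0.45" --pt "-1.2 -3.4 0 0 0 0 0.45" --pt "-1.2 -3.4 0 0 0 0 0.45" --pt "-1.2 -3.4 0 0 0 0 0.45" --pt "-1.2 -3.4 0 0 0 0 0.45" --pt "-1.2 -3.4 0 0 0 0 0.45" --pt "-1.2 -3.4 0 0 0 0 0.45" --pt "-1.2 -3.4 0 0 0 0 0.45" --pt "-1.2 -3.4 0 0 0 0 0.45" --pt "-1.2 -3.4 0 0 0 0 0.45" --pt "-1.2 -3.4 0 0 0 0 0.45" --pt "-1.2 -3.4 0 0 0 0 0.45" --pt "-1.2 -3.4 0 0 0 0 0.45" --grip_force 15

```text
clock: 1.77
ee_pos: [477.5, -17.9, 238.3]
orientation: [-0.004, -0.024, 1.0, -0.002]
wrist_force: [-1.1, 0.7, -0.7]
opening: 39.6
```

Call:
apply_moves --pt "-0.7 -3.0 1.0 0 0 0.036 0.45" --pt "-0.5 -3.0 2.0 0 0 0 0.45" --pt "-0.2 -3.0 3.0 0 0 0 0.45" --pt "0 -2.0 2.0 0 0 0 0.45" --pt "0 0 0 0 0 0 0.45"

```text
clock: 2.18
ee_pos: [498.7, -139.8, 158.7]
orientation: [0.0, -0.002, 1.0, -0.004]
wrist_force: [0.0, -0.9, -0.2]
opening: 39.4
```

```bash
python3 - <<'E'
from h import *
s=arm.get_state(); print(s["ee_pos"],s["orientation"],s["joints"])
p,d=arm.camera("top"); crop(p[:,:,::-1],215,345,185,280,6,"pics/c2.png")
p,d=arm.camera("side"); crop(p[:,:,::-1],220,350,150,260,6,"pics/s2.png")
E
```

```text
[ 498.66441752 -139.78286804  158.65756673] [ 1.24717870e-04 -1.91050692e-03  9.99990003e-01 -4.04073343e-03] [-0.40160391  0.34005465  1.78824979 -0.00866165  1.00990243 -1.97162617]
```

View pics/s2.png

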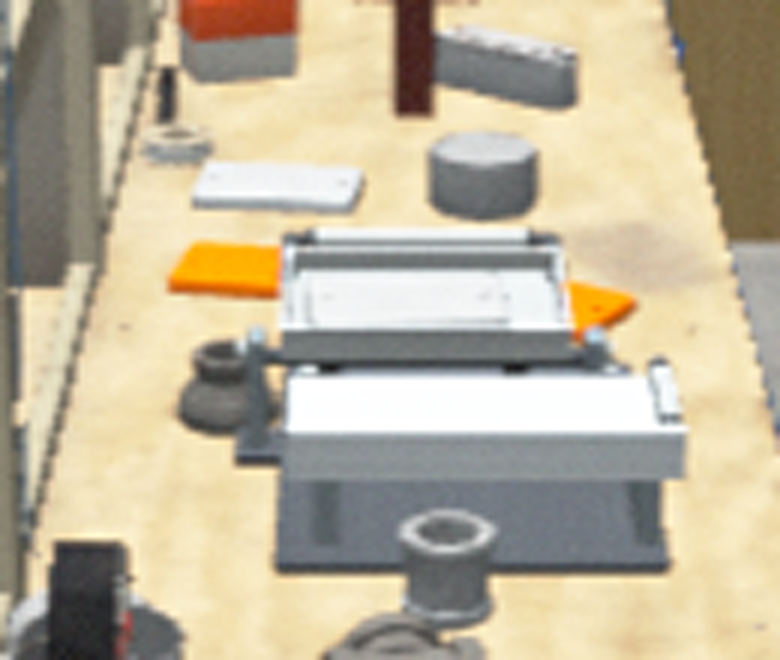

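Call:
apply_moves --pt "0 0.7 2 0 0 0 0.45" --pt "0 0 2.5 0 0 0 0.45" --pt "0 0 2.5 0 0 0 0.45" --pt "0 0 1.5 0 0 0 0.45" --pt "0 0 0 0 0 0 0.45"

```text
clock: 2.7
ee_pos: [504.1, -125.9, 80.3]
orientation: [0.006, -0.004, 1.0, -0.005]
wrist_force: [0.3, -0.3, 0.2]
opening: 39.5
```

Call:
apply_moves --pt "0.4 -0.7 0 0 0 0 0.45" --pt "0 0 0 0 0 0 0.45" --pt "0 0 1.7 0 0 0 0.45" --pt "0 0 0 0 0 0 0.45"

```text
clock: 3.03
ee_pos: [502.8, -131.4, 68.4]
orientation: [0.009, -0.006, 1.0, -0.005]
wrist_force: [-0.8, 0.3, 0.3]
opening: 39.4
```

Call:
apply_moves --pt "0 0 0.5 0 0.018 0 0.45" --pt "0 0 0 0 0 0 0.45" --pt "0 0 0 0 0 0 0.05" --pt "0 0 0 0 0 0 0.05" --pt "0 0 0 0 0 0 0.05" --pt "0 0 0 0 0 0 0.05"

```text
clock: 3.53
ee_pos: [506.2, -132.4, 68.5]
orientation: [0.003, -0.006, 1.0, -0.007]
wrist_force: [-0.2, -0.3, -0.0]
opening: 16.2
```

Call:
apply_moves --pt "0 0 0.6 0 0 0 0.05" --pt "0 0 0 0 0 0 0.05" --pt "0 0 0 0 0 0 0.05" --grip_force 25

```text
clock: 3.78
ee_pos: [506.7, -131.6, 64.0]
orientation: [0.004, -0.005, 1.0, -0.006]
wrist_force: [0.3, -0.2, -0.5]
opening: 11.4
```

Call:
apply_moves --pt "0.2 0.05 -1.3 0 0 0 0.05" --pt "0.2 0.15 -1.3 0 0 0 0.05" --pt "0 0.25 -1.3 0 0 0 0.05" --pt "0 0.35 -1.3 0 0 0 0.05" --pt "0 0.45 -1.25 0 0 0 0.05" --pt "0 0.55 -1.2 0 0 0 0.05" --pt "0 0.65 -1.15 0 0 0 0.05" --pt "0 0.75 -1.1 0 0 0 0.05" --grip_force 25

```text
clock: 4.45
ee_pos: [506.2, -99.6, 161.4]
orientation: [0.008, -0.004, 1.0, -0.007]
wrist_force: [2.1, -0.7, -5.8]
opening: 11.1
```

Call:
apply_moves --pt "0 0.8 -1.05 0 0.008 0 0.05" --pt "0 0.9 -0.95 0 0.008 0 0.05" --pt "0 0.95 -0.9 0 0 0 0.05" --pt "0 1.05 -0.8 0 0 0 0.05" --pt "0 1.1 -0.7 0 0 0 0.05" --pt "0 1.15 -0.65 0 0 0 0.05" --pt "0 1.2 -0.55 0 0 0 0.05" --pt "0 1.25 -0.45 0 0 0 0.05" --pt "0 1.3 -0.35 0 0 0 0.05" --pt "0 1.0 -0.2 0 0 0 0.05"

```text
clock: 5.28
ee_pos: [504.7, 17.5, 228.2]
orientation: [0.0, -0.003, 1.0, -0.007]
wrist_force: [5.7, -2.1, -14.8]
opening: 11.3
```

Call:
apply_moves --pt "0 0 0 0 0 0 0.05" --pt "0 0 0 0 0 0 0.05" --pt "0 0.8 0 0 0 0 0.05" --pt "0 0.8 0 0 0 0 0.05" --pt "0 0.8 0.05 0 0 0 0.05" --pt "0 0.8 0.05 0 0 0 0.05" --pt "0 0.8 0.1 0 0 0 0.05" --pt "0 0.8 0.15 0 0 0 0.05" --pt "0 0.8 0.2 0 0 0 0.05" --pt "0 0.75 0.2 0 0 0 0.05" --pt "0 0.75 0.25 0 0 0 0.05" --pt "0 0.75 0.3 0 0 0 0.05" --pt "0 0 0 0 0 0 0.05" --pt "0 0 0 0 0 0 0.05" --pt "0 0 0 0 0 0 0.05"

```text
clock: 6.53
ee_pos: [503.7, 104.9, 212.5]
orientation: [0.0, -0.005, 1.0, -0.009]
wrist_force: [3.1, -3.8, -3.7]
opening: 11.6
```

```bash
python3 - <<'E'
from h import *
s=arm.get_state(); print(s["ee_pos"],s["orientation"],s["wrist_force"])
p,d=arm.camera("side"); p2,d2=arm.camera("top")
a=cv2.resize(np.ascontiguousarray(p[170:270,235:335,::-1]),None,fx=4,fy=4,interpolation=2)
b=cv2.resize(np.ascontiguousarray(p2[180:280,215:315,::-1]),None,fx=4,fy=4,interpolation=2)
cv2.imwrite("pics/m3.png",np.hstack([a,b]))
E
```

```text
[503.68990839 104.91562711 212.51321148] [ 4.12846651e-04 -5.44617337e-03  9.99941350e-01 -9.35230281e-03] [ 3.11086478 -3.80813534 -3.66218134]
```

View pics/m3.png

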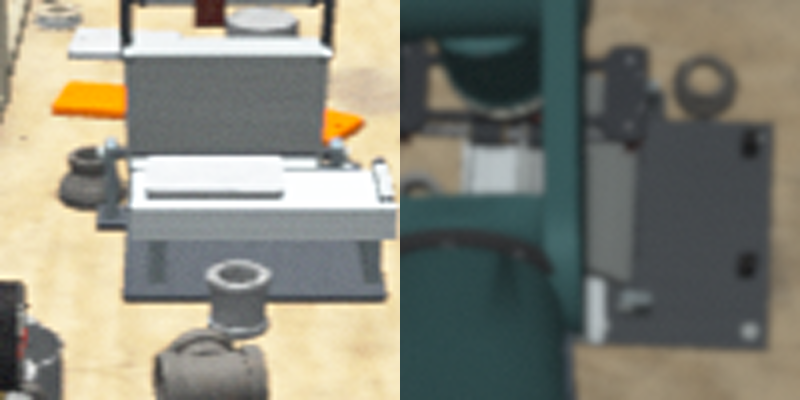

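Call:
apply_moves --pt "0 -1.5 -0.6 0 0 0 0.05" --pt "0 -1.6 -0.5 0 0 0 0.05" --pt "0 -1.6 -0.3 0 0 0 0.05" --pt "0 -1.6 -0.15 0 0 0 0.05" --pt "0 -1.6 0 0 0 0 0.05" --pt "0 -1.6 0.15 0 0 0 0.05" --pt "0 -1.6 0.3 0 0 0 0.05" --pt "0 -1.6 0.5 0 0 0 0.05" --pt "0 -1.5 0.65 0 0 0 0.05" --pt "0 -1.4 0.8 0 0 0 0.05"

```text
clock: 7.47
ee_pos: [505.6, -45.0, 208.9]
orientation: [0.003, -0.003, 1.0, 0.004]
wrist_force: [-1.4, 0.8, 4.5]
opening: 11.4
```

Call:
apply_moves --pt "0 -1.4 0.85 0 0 0 0.05" --pt "0 -1.3 1.0 0 0 0 0.05" --pt "0 -1.2 1.1 0 0 0 0.05" --pt "0 -1.1 1.25 0 0 0 0.05" --pt "0 -0.95 1.35 0 0 0 0.05" --pt "0 -0.8 1.4 0 0 0 0.05" --pt "0 -0.65 1.5 0 0 0 0.05" --pt "0 -0.5 1.55 0 0 0 0.05" --pt "0 -0.3 1.2 0 0 0 0.05" --pt "0 0 0 0 0 0 0.05"

```text
clock: 8.3
ee_pos: [506.6, -128.9, 94.6]
orientation: [0.006, 0.001, 1.0, 0.01]
wrist_force: [2.9, 0.2, -4.8]
opening: 11.5
```

Call:
apply_moves --pt "0 -0.2 1.0 0 0 0 0.05" --pt "0 -0.1 1.0 0 0 0 0.05" --pt "0 0 0.6 0 0 0 0.05" --pt "0 0 0.5 0 0 0 0.05" --pt "0 0 0.5 0 0 0 0.05" --pt "0 0 0.3 0 0 0 0.05"

```text
clock: 8.8
ee_pos: [507.9, -131.6, 59.5]
orientation: [0.007, 0.001, 1.0, 0.01]
wrist_force: [-10.8, 0.9, 41.4]
opening: 11.2
```

Call:
apply_moves --pt "0 0 -0.2 0 0 0 0.05" --pt "0 0 0 0 0 0 0.4" --pt "0 0 0 0 0 0 0.4" --pt "0 0 0 0 0 0 0.4" --pt "0 0 0 0 0 0 0.4" --pt "0 0 0 0 0 0 0.4" --pt "0 0 -2 0 0 0 0.4" --pt "0 0 -3 0 0 0 0.4" --pt "0 0 -3 0 0 0 0.4" --pt "0 0 -3 0 0 0 0.4"

```text
clock: 9.63
ee_pos: [501.3, -130.2, 168.5]
orientation: [-0.001, 0.002, 1.0, 0.014]
wrist_force: [0.4, -0.5, -0.3]
opening: 34.8
```

```bash
python3 - <<'E'
from h import *
p,d=arm.camera("top"); W=rays("top",d)
crop(p[:,:,::-1],215,345,185,280,6,"pics/c4.png")
print([W[216:246,c,2].mean().round(1) for c in (304,308,276,324)])
E
```

```text
[np.float64(694.6), np.float64(668.0), np.float64(83.6), np.float64(541.0)]
```

View pics/c4.png

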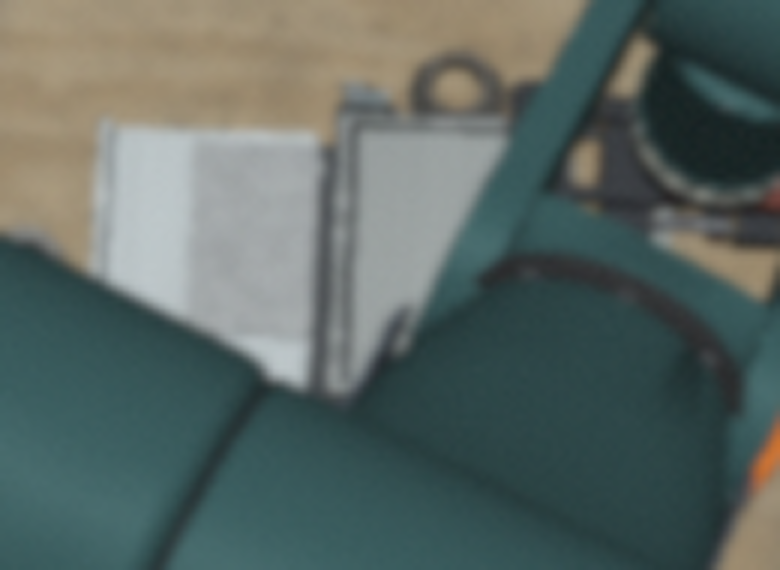

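```bash
python3 - <<'E'
from h import *
for x,y in((193,140),(318,140),(313,338),(190,335)): print(at("top",215+(x+.5)/6-.5,185+(y+.5)/6-.5,64).round(1))
E
```

```text
[551.3 115.5  64. ]
[554.7  49.4  64. ]
[448.1  45.8  64. ]
[446.4 109.9  64. ]
```

Call:
apply_moves --pt "-1.0 2.5 0 0.028 0 0 0.34" --pt "-1.0 3 0 0 0 -0.015 0.34" --pt "-1.0 3 0 0 0 0 0.34" --pt "-1.0 3 0 0 0 0 0.34" --pt "-1.0 3 0 0 0 0 0.34" --pt "-1.0 3 0 0 0 0 0.34" --pt "-1.0 2 0 0 0 0 0.34" --pt "-0.6 0.5 0 0 0 0 0.34" --pt "0 0 0 0 0 0 0.34" --pt "0 0 0 0 0 0 0.34"

```text
clock: 10.52
ee_pos: [586.3, 75.1, 176.3]
orientation: [0.008, -0.003, 1.0, -0.004]
wrist_force: [-0.2, -0.1, -0.3]
opening: 29.8
```

Call:
apply_moves --pt "0.4 0.6 1.5 0 0.016 0 0.34" --pt "0 0 2 0 0 0 0.34" --pt "0 0 2 0 0 0 0.34" --pt "0 0 2 0 0 0 0.34" --pt "0 0 0.5 0 0 0 0.34" --pt "0 0 0 0 0 0 0.34" --pt "0 0 0 0 0 0 0.34"

```text
clock: 11.1
ee_pos: [577.1, 73.9, 88.9]
orientation: [-0.005, 0.001, 1.0, -0.005]
wrist_force: [-0.4, 0.3, 0.9]
opening: 29.8
```

Call:
apply_moves --pt "-0.1 0.7 0.5 0 -0.01 0 0.34" --pt "0 0 0.4 0 0 0 0.34" --pt "0 0 0 0 0 0 0.34" --pt "0 0 0 0 0 0 0.34"

```text
clock: 11.43
ee_pos: [579.4, 80.7, 81.3]
orientation: [0.003, 0.002, 1.0, -0.005]
wrist_force: [0.6, -0.0, 0.1]
opening: 30.2
```

Call:
apply_moves --pt "0.5 0 0.15 0 0 0 0.34" --pt "0.6 0 0 0 0 0 0.34" --pt "0.6 0 0 0 0 0 0.34" --pt "0.6 0 0 0 0 0 0.34" --pt "0.6 0 0 0 0 0 0.34" --pt "0.6 0 0 0 0 0 0.34" --pt "0.6 0 0 0 0 0 0.34" --pt "0.6 0 0 0 0 0 0.34" --pt "0.6 0 0 0 0 0 0.34" --pt "0.6 0 0 0 0 0 0.34"

```text
clock: 12.27
ee_pos: [516.6, 81.2, 81.4]
orientation: [0.005, 0.002, 1.0, -0.005]
wrist_force: [1.0, 0.1, -0.3]
opening: 30.1
```

Call:
apply_moves --pt "0.4 0 0 0 0 0 0.34" --pt "0.4 0 0 0 0 0 0.34" --pt "0.3 0 0 0 0 0 0.34" --pt "0.2 0 0 0 0 0 0.34" --pt "0 0 0 0 0 0 0.34"

```text
clock: 12.68
ee_pos: [500.9, 81.3, 81.4]
orientation: [0.005, 0.002, 1.0, -0.005]
wrist_force: [0.7, 0.5, 0.3]
opening: 30.0
```

```bash
python3 - <<'E'
from h import *
print(arm.get_state()["ee_pos"],arm.get_state()["wrist_force"])
p,d=arm.camera("side"); p2,d2=arm.camera("top")
a=cv2.resize(np.ascontiguousarray(p[170:270,235:335,::-1]),None,fx=4,fy=4,interpolation=2)
b=cv2.resize(np.ascontiguousarray(p2[180:280,215:315,::-1]),None,fx=4,fy=4,interpolation=2)
cv2.imwrite("pics/m5.png",np.hstack([a,b]))
E
```

```text
[500.89417202  81.29227048  81.37766677] [0.72729098 0.53616298 0.28805647]
```

View pics/m5.png

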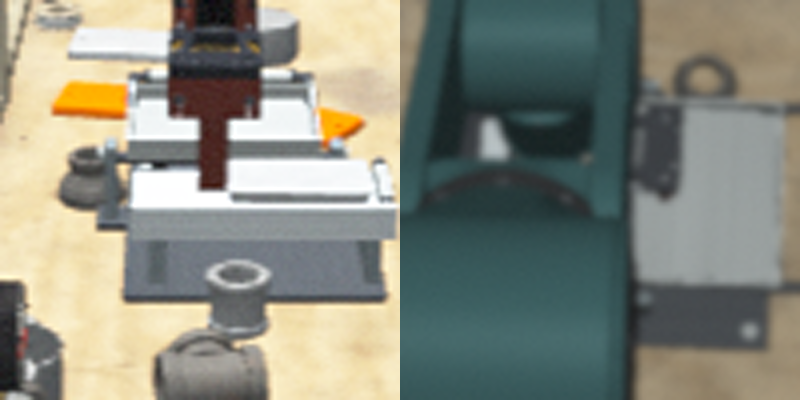

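Call:
apply_moves --pt "0.2 0 0 0 0 0 0.34" --pt "0.2 0 0 0 0 0 0.34" --pt "0 0 0 0 0 0 0.34"

```text
clock: 13.03
ee_pos: [498.0, 81.3, 81.4]
orientation: [0.006, 0.002, 1.0, -0.005]
wrist_force: [0.0, -0.1, -1.0]
opening: 29.8
```

Call:
apply_moves --pt "0.25 0 0 0 0 0 0.34" --pt "0.2 0 0 0 0 0 0.34" --pt "0.2 0 0 0 0 0 0.34"

```text
clock: 13.28
ee_pos: [496.7, 81.5, 82.5]
orientation: [0.011, 0.002, 1.0, -0.004]
wrist_force: [5.4, 0.0, -0.5]
opening: 29.5
```

Call:
apply_moves --pt "0.3 0 0 0 0 0 0.34" --pt "0.3 0 0 0 0 0 0.34"

```text
clock: 13.45
ee_pos: [496.3, 81.7, 83.9]
orientation: [0.017, 0.002, 1.0, -0.004]
wrist_force: [7.0, 0.1, -0.2]
opening: 29.7
```

Call:
apply_moves --pt "-1 0 0 0 0 0 0.34" --pt "-1.5 0 0 0 0.02 0 0.34" --pt "-0.5 0 -2 0 0 0 0.34" --pt "0 0 -3 0 0 0 0.34" --pt "0 0 -3 0 0 0 0.34" --pt "0 0 -3 0 0 0 0.34" --pt "0 0 -3 0 0 0 0.34" --pt "0 3.5 0 0 0 0 0.34" --pt "0 3.5 0 0 0 0 0.34" --pt "0 3.5 0 0 0 0 0.34" --pt "0 3.5 0 0 0 0 0.34" --pt "0 3.5 0 0 0 0 0.34" --pt "0 3.5 0 0 0 0 0.34" --pt "0 3.5 0 0 0 0 0.34" --pt "0 3.5 0 0 0 0 0.34" --pt "0 3.5 0 0 0 0 0.34" --pt "0 0 0 0 0 0 0.34" --pt "0 0 0 0 0 0 0.34"

```text
clock: 14.95
ee_pos: [513.4, 406.7, 220.4]
orientation: [-0.017, 0.005, 1.0, -0.01]
wrist_force: [0.3, -1.0, -0.5]
opening: 29.9
```

```bash
python3 - <<'E'
from h import *
print(arm.get_state()["qd"].round(3))
p,d=arm.camera("top"); W=rays("top",d)
crop(p[:,:,::-1],215,345,185,280,6,"pics/c6.png")
print([np.median(W[214:240,c,2]).round(1) for c in (304,308,276,324)])
E
```

```text
[ 0.046  0.032 -0.033  0.03   0.006  0.021]
[np.float64(61.6), np.float64(61.9), np.float64(60.3), np.float64(67.0)]
```

View pics/c6.png

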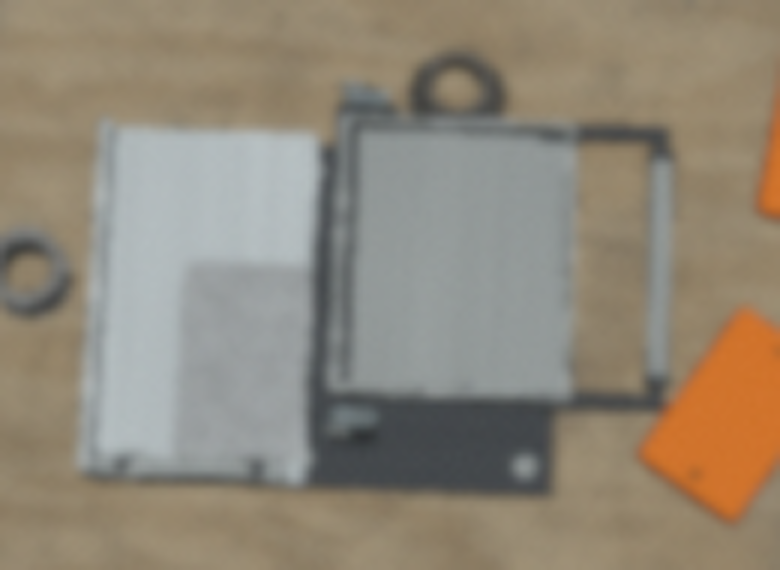

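```bash
python3 - <<'E'
from h import *
for x,y in((188,263),(312,266),(174,455),(186,275),(249,264)): print(at("top",215+(x+.5)/6-.5,185+(y+.5)/6-.5,64).round(1))
s=arm.get_state(); print(s["clock"],abs(s["qd"]).max())
arm.job_done()
E
```

```text
[484.7 113.6  64. ]
[486.4  48.6  64. ]
[383.  113.9  64. ]
[478.2 114.2  64. ]
[485.8  81.6  64. ]
15.0 0.028949843798753757
the job is handed in; nothing more can be done
```

I turned the cover over and slid it against the end stop, then handed the job in at about 15 s. No verdict was reported.

**What I did:**
- I pinched the bar's sleeve from above and swung the tray smoothly to about 2.0 rad. The cover toppled upside down onto the deck.
- I swung the tray back down to its rest and released the bar.
- With two spread fingertips I pushed the cover's short edge towards the stop. The push force rose from about 1 N to 7 N when it met the stop, and then I drew clear of everything.

**Last checks, from the top camera:**
- **Tray:** its floor reads about 60–62 mm high, against 60 mm for level, so it is down.
- **Distance to the stop:** the cover's far short edge is at x ≈ 486. With the stop face at about 382–385 (two measurements) and half the cover's length taken off, its centre is about 50 to 52 mm from the face. The allowed range is 48 to 57 mm.
- **Squareness:** the long side is about 0.02 rad off, against 0.09 allowed.
- **Sideways:** the centre lies about 24 mm from the stop's middle, on the hinge side. The limit is 45 mm.
- **Bystanders:** those visible in the last crop, the reducer and the coupling, look unmoved. I did not re-measure the others.

No check disagreed. Two things rest on limited evidence: the camera positions are good to only 2–3 mm. I judged "top face down" from the topple seen in the side view and from the cover now showing a plain face without the two holes.

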